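Fit the vial block on the vortex mixer and hold it down to run

ROBOT

A 6-joint arm with a two-finger parallel gripper is mounted at the origin on the work surface. World frame = base frame: x ahead of the robot, y to its left, z up, the work surface at z = 0. Lengths are in mm, angles in rad, forces in N, time in s.
With the tool pointing down it reaches from about 350 to 775 mm from the base axis. Payload 7.3 kg.
Tool frame: the origin (TCP) lies midway between the tips of the shut fingers; the grasp point (between the pads) lies 19 mm behind it (bot.tcp_to_grasp is the distance from the TCP to the grasp point, in mm); z points along the fingers, y is the line along which they close (so a half turn about z gives the same grasp; the last joint's range is limited). The gripper opens to 92 mm and grips with 3 to 60 N. Pads are 19 mm wide; open, the fingers measure 130 mm over their backs; the gripper's body (75 mm by 190 mm) begins 47 mm behind the grasp point.
Start: joints at [1.065, 0.342, 1.524, -0, 1.275, -0.146], TCP at [184.833, 491.41, 205.441] pointing down, gripper open.
Joint ranges: [-2.53, 2.53], [-0.77, 2.02], [0.04, 2.7], [-1, 4.14], [0.28, 2.66], [-3.11, 3.11]. Speed limits (rad/s): [2.57, 2.57, 3.14, 3.14, 3.14, 3.14].

INTERFACE

Orientations are given as [roll, pitch, yaw] about the fixed x, y, z axes, in that order (R = Rz(yaw) Ry(pitch) Rx(roll)).
In Python, from plant import bot, viewer gives the robot as it stands. The module is installed in compiled form; this text tells all that it offers.
- The arm moves only by the shell command python3 -m handwheel 'ROWS'. ROWS is text: rows parted by semicolons, each of 7 numbers parted by spaces: the shift along the tool's x, y, z scaled (see below), then the turn, a rotation vector about the tool's x, y, z scaled (see below), then the opening, from -1 (shut) to 1 (fully open), so that 0 is half open. In form: tx ty tz rx ry rz gripper; .... A call has 1 to 8 rows; each row is the pose to reach, as a shift and turn from the pose commanded when the call began, along the tool's axes at that moment, turning the shorter way round; what a row does not reach only later rows make up. The controller multiplies each number of a shift by 10 cm and each number of a turn by pi rad. A row lasts 1/12 s, in which the tool goes at most 41.7 mm and 7.16 degrees, less where a joint would pass 70% of its speed; a pose out of reach is approached as far as the arm can. A call with a number of a shift or a turn outside -1 to 1 is refused whole. A call with a gripper value outside its range is refused whole. The fingers move at their own pace and stop on an object; the grip force is fixed at half the most. Time passes only in rows, so rows that repeat a pose let the fingers close. It gives the time, the measured TCP pose, the force, the opening and the grip force at its end, in the units of the state.
- bot.get_obs(): the state, without advancing time (a new reading comes with each control period).
- viewer.capture(name): name is "scene" or "top" or "wrist"; returns a dict with "frame" (400x640x3 uint8, red, green, blue), "fov_y" (degrees; the focal length in pixels is half the picture's height over the tangent of half this angle, whatever the lens; pixels are square), "cx", "cy" (the principal point, pixels), "T" (4x4, takes a point from camera to world coordinates). Camera axes: x right, y down, z forward; pixel columns grow to the right and rows downward; lengths in mm; the calibration is good to about 2 mm. A picture is of the moment at which its call begins. There is no depth.
- bot.close_job(): hands the job in; it is judged then, once.
Trained networks look in a picture, given as the dict that the camera call returned (one of the last four; its "shot" number tells which), for a name from the list of things; names that differ only in an ending like _2 or _b are one class to them, and where a whole thing is asked for, a point or a joint stands for the part that bears it (a point fixed in the world has none). Each returns a list of dicts, best first, with "score" (0 to 1); they miss things now and then, are a little off and sometimes report something else, mostly with a low value. They report only what shows in the picture. A call takes as long as a camera call. They do not tell look-alikes from the thing itself.
- viewer.recognise(target, picture): "centre" ([column, row] in pixels, amid what is visible of it).
- viewer.cut_out(target, picture): "pixels" (400x640 bool, what is visible of it) and "centre" ([column, row] in pixels, amid what is visible of it).
The state is a dict: "time": time; "joint_positions": joint angles; "dq": joint speeds; "tau": joint torques, N m; "tool_pos": TCP position; "tcp_rot": TCP orientation; "contact_force": force on the tool from outside, world axes, zero at the start; "moment": the same for the moment, N m; "grip_width": finger opening in mm; "finger_force": force on a finger pad.
Only numpy, scipy, OpenCV 4.12 (cv2) and the standard library are available. Lean on these libraries where they do the work, as an engineer would, in place of code of your own. Each camera call takes 0.05 s, during which the arm holds its last target. There are 200 camera calls.

TASK

Pick up the aluminium vial block, keep it upright, and set it on the vortex mixer with its long sides parallel to the mixer's front edge, working it over the drive pin hidden beneath it until it drops fully onto the round plate. Then press the block right down against the spring of the plate, as for touch-start mixing, and finish like that: the gripper still holding the block, and the block still pressed down. Do not disturb the bottle, the pot and the loose cap nearby.

Things in the scene. Friction and masses are not known exactly. Their poses are not given: they have to be found in the camera images.
- block_center (a point): Centre, half-way up, of the loose aluminium vial block: 56 mm (x, across) by 88 mm (y, along) by 50 mm tall (z up), 0.36 to 0.56 kg, standing on the bench. White-capped vials in its wells stand 9 mm above its top, inside its outline. Grip it from above across the 56 mm width.
- block_foot (a point): Centre of the block's underside, 25 mm below block_center, same axes: the mouth of a blind round bore, 11.5 mm wide and 16 mm deep, that cannot be seen from above.
- mixer: Fixed grey bench-top vortex mixer, 205 mm deep (x) by 148 mm wide (y); origin at the bench under the middle of its housing, z up. Its low front with the sloping control panel faces its -x; its front edge runs along y. Housing top 66 mm above the bench; the dark round drive plate above it is 90 mm across, so fingers that hold the block reach over the plate and must stay above it.
- plate_center (a point): Fixed point on the motor axis, 35 mm behind the housing's middle (its +x), level with the plate's face when not pressed, 84 mm above the bench; axes as the mixer. The steel drive pin (10 mm across, bevelled to 7 mm at the tip, standing 10 mm up from the plate) is NOT here but 3 mm off, in whichever direction the motor last stopped: not told, differs each time, stays put.
- head (a joint): How far plate and pin are pressed down: 0 (up) to 0.005 m (hard stop). A spring holds them up: starts to give at about 7 N, fully down at about 13 N, block's weight (3.5 to 5.5 N) included. It also gives when the block is pressed on the pin's tip, and springs back up when the pin finds the bore.
- reagent_bottle_center (a point): Amber bottle, 86 mm across and 180 mm tall, half-way up; bystander.
- sample_pot_center (a point): White plastic pot, 64 mm across and 93 mm tall, half-way up; bystander.
- loose_cap_center (a point): Black screw cap lying on the bench, 40 mm across and 22 mm tall, half-way up; bystander.
There are look-alikes about, which are no part of the job. Leave any turquoise look-alike of the part that bears block_center alone.

How it is judged:
By the outcome, as a careful person would: the job done as asked, in the order asked, and still so for the second after the job is handed in, while the arm keeps its last pose, push and grip.
It also fails if it takes over 45 s, if anything falls off the work surface, if the arm or the gripper's body presses on something with over 40 N, if the wrist force passes 120 N, or if a joint passes its speed limit or range.

## Working session

There is one attempt and no reset: what is moved stays moved. The work goes in short steps, Python scripts to look and compute and a shell command to move; the robot and the scene stay as the last step left them, time stands still between calls to the robot, and variables do not carry over. Pictures are saved under pics/ and viewed, at most 10 in all, crops included, and the job is handed in when it is done.

```bash
mkdir -p pics; cat > h.py <<'E'
import numpy as np, cv2
from plant import bot, viewer
def ray(p,uv):
    f=200/np.tan(np.radians(p["fov_y"])/2); T=np.array(p["T"])
    d=T[:3,:3]@np.array([(uv[0]-p["cx"])/f,(uv[1]-p["cy"])/f,1]); return T[:3,3],d
def atz(p,uv,z):
    o,d=ray(p,uv); return o+d*(z-o[2])/d[2]
def proj(p,X):
    f=200/np.tan(np.radians(p["fov_y"])/2); T=np.array(p["T"])
    c=T[:3,:3].T@(np.array(X)-T[:3,3]); return [p["cx"]+f*c[0]/c[2],p["cy"]+f*c[1]/c[2]]
def save(p,n): cv2.imwrite("pics/"+n,p["frame"][:,:,::-1])
E
python3 - <<'E'
from h import *
o=bot.get_obs(); print({k:np.round(v,3).tolist() for k,v in o.items()})
ps={}
for n in ["scene","top"]:
    p=viewer.capture(n); save(p,n+"1.png"); print(n,p["fov_y"],p["cx"],p["cy"],np.round(p["T"],3).tolist())
    for t,z in [("block_center",54),("mixer",66),("plate_center",84),("reagent_bottle_center",90),("sample_pot_center",46),("loose_cap_center",11)]:
        try:
            for r in viewer.recognise(t,p)[:4]: print(t,np.round(r["centre"],1),round(r["score"],2),np.round(atz(p,r["centre"],z),1))
        except Exception as e: print(t,e)
im=np.vstack([cv2.imread("pics/scene1.png"),cv2.imread("pics/top1.png")])
E
```

```text
{'time': 0.0, 'joint_positions': [1.065, 0.343, 1.525, -0.0, 1.275, -0.146], 'dq': [0.001, -0.0, 0.001, -0.0, 0.001, 0.001], 'tau': [0.001, -43.123, -24.423, 0.072, 0.056, -0.0], 'tool_pos': [184.624, 490.992, 204.729], 'tcp_rot': [-3.14, -0.0, 2.782], 'contact_force': [-0.147, 0.042, 0.332], 'moment': [-0.035, -0.007, -0.03], 'finger_force': 0.0, 'grip_width': 91.842}
scene 48.287912847916495 319.9328908725666 197.4820120753724 [[0.464, 0.496, -0.734, 1427.207], [0.886, -0.255, 0.388, -477.553], [0.005, -0.83, -0.557, 767.072], [0.0, 0.0, 0.0, 1.0]]
block_center [230.8 230.6] 0.93 [ 518.6 -256.7   54. ]
block_center [173.  229.1] 0.67 [ 444.2 -387.4   54. ]
block_center [228.2 273.7] 0.64 [ 668.7 -312.3   54. ]
mixer [376.7 196.4] 0.95 [572.4 156.   66. ]
plate_center [376.  194.6] 0.96 [585.9 143.   84. ]
reagent_bottle_center [446.1 154.4] 0.97 [500.9 466.1  90. ]
sample_pot_center [147.7 282.4] 0.87 [ 604.1 -480.1   46. ]
loose_cap_center [328.1 226.1] 0.5 [567.9   2.7  11. ]
top 50.2177592658161 322.2303163907321 200.1787647608044 [[-0.127, -0.967, 0.223, 225.813], [-0.992, 0.124, -0.027, 7.455], [-0.002, -0.225, -0.974, 1348.654], [0.0, 0.0, 0.0, 1.0]]
block_center [440.8 223.9] 0.92 [ 401.5 -380.1   54. ]
block_center [399.2 153. ] 0.78 [ 644.1 -291.6   54. ]
block_center [393.2 201.3] 0.76 [ 490.4 -246.7   54. ]
mixer [257.8 208.9] 0.69 [517.1 171.8  66. ]
plate_center [256.8 208.2] 0.71 [515.5 172.3  84. ]
reagent_bottle_center [149.6 236.1] 0.7 [470.2 495.3  90. ]
sample_pot_center [455.6 158.9] 0.97 [ 604.1 -469.2   46. ]
sample_pot_center [257.2 210.9] 0.45 [515.5 176.8  46. ]
loose_cap_center [305.8 188.5] 0.65 [577.   18.4  11. ]
```

View pics/top1.png

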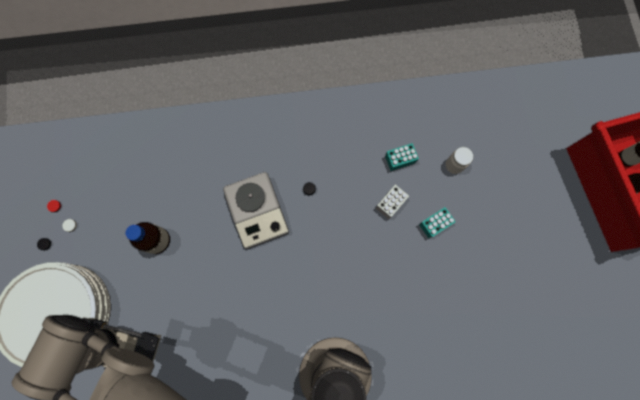

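View pics/scene1.png

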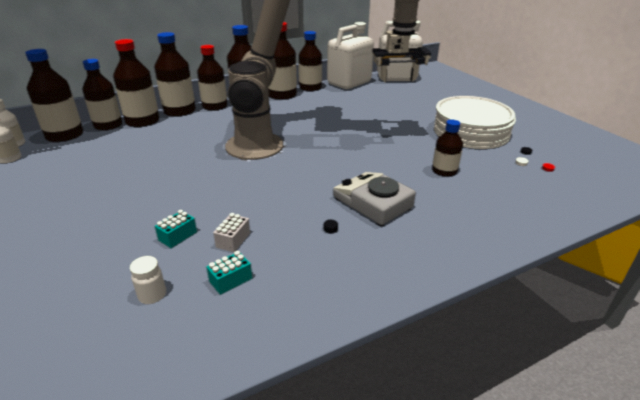

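The silver block is at top px (393,201), with a turquoise look-alike on each side of it. The mixer is at (257,210) with its front towards the robot, slightly rotated. Next I'll get the wrist camera over the mixer.

```bash
cat >> h.py <<'E'
from scipy.spatial.transform import Rotation as Ro
def move(xyz,yaw,ref=None):
    """row numbers to reach TCP xyz, tool down with yaw; ref=(pos,rpy) start pose"""
    o=bot.get_obs(); p,r=ref or (o["tool_pos"],o["tcp_rot"])
    R=Ro.from_euler("xyz",r); G=Ro.from_euler("xyz",[np.pi,0,yaw])
    t=R.inv().apply(np.array(xyz)-p)/100; w=(R.inv()*G).as_rotvec()/np.pi
    return np.round(np.r_[t,w],4).tolist()
E
python3 - <<'E'
from h import *
p=viewer.capture("wrist"); o=bot.get_obs()
R=Ro.from_euler("xyz",o["tcp_rot"]).as_matrix(); T=np.array(p["T"])
print(p["fov_y"],p["cx"],p["cy"]); print(np.round(R.T@(T[:3,3]-o["tool_pos"]),1),np.round(R.T@T[:3,:3],3).tolist())
for yaw in (2.78,3.14,1.57): print(move([490,190,330],yaw))
p=viewer.capture("top")
for t,z in [("block_center",50),("mixer",66),("plate_center",84)]:
    for r in viewer.cut_out(t,p)[:4]:
        m=r["pixels"].astype(np.uint8); print(t,r["score"],r["centre"],m.sum(),cv2.minAreaRect(cv2.findNonZero(m)),np.round(atz(p,r["centre"],z),1))
E
```

```text
71.3227311509776 319.4627978891109 200.12028504191542
[  69.8    0.8 -179.8] [[-0.0, -0.966, -0.26], [1.0, -0.001, 0.001], [-0.001, -0.26, 0.966]]
[-3.9175, -1.7466, -1.2456, 0.0, 0.0, 0.0006]
[-3.9175, -1.7466, -1.2456, 0.0, 0.0, -0.114]
[-3.9175, -1.7466, -1.2456, 0.0, -0.0, 0.3857]
block_center 0.92 [436.3, 220.6] 574 ((437.26922607421875, 223.15383911132812), (18.859806060791016, 31.895259857177734), 56.30992889404297) [ 414.  -369.5   50. ]
block_center 0.66 [399.8, 154.1] 582 ((402.3500061035156, 157.05001831054688), (20.554807662963867, 29.72541046142578), 71.56504821777344) [ 641.5 -293.8   50. ]
block_center 0.61 [391.5, 202.4] 549 ((391.8764953613281, 201.8941192626953), (18.113693237304688, 30.80412483215332), 40.601295471191406) [ 488.4 -241.7   50. ]
mixer 0.83 [254.8, 208.3] 3176 ((255.8178253173828, 210.36679077148438), (67.5364990234375, 48.2895393371582), 69.86369323730469) [520.1 180.8  66. ]
plate_center 0.78 [255.5, 208.6] 3302 ((255.87118530273438, 210.29461669921875), (68.5114974975586, 50.229644775390625), 70.90650939941406) [514.8 176.3  84. ]
```

```bash
python3 -m handwheel '-0.5 0 -0.5 0 0 0 1;-1 -0.4 -0.95 0 0 0 1;-1 -0.4 -0.95 0 0 0 1;-1 -0.4 -0.95 0 0 0 1' && python3 -m handwheel '-1 -0.4 0 0 0 0 1;-1 -0.4 0 0 0 0 1;-1 -0.4 0 0 0 0 1' && python3 -m handwheel '-1 -0.2 0 0 0 0 1;-1 -0.2 0 0 0 0 1;-1 -0.2 0 0 0 0 1' && python3 -m handwheel '-1 -0.2 0 0 0 0.1 1;-1 -0.2 0 0 0 0.2 1;-1 -0.2 0 0 0 0.285 1;-1 -0.2 0 0 0 0.285 1;-1 -0.2 0 0 0 0.285 1;-1 -0.2 0 0 0 0.285 1;-1 -0.2 0 0 0 0.285 1;-1 -0.2 0 0 0 0.285 1'
python3 - <<'E'
from h import *
p=viewer.capture("wrist"); save(p,"w1.png"); o=bot.get_obs(); print(o["time"],o["tool_pos"],o["tcp_rot"],np.round(p["T"],2).tolist(),p["shot"])
for t,z in [("mixer",66),("plate_center",84)]:
    for r in viewer.cut_out(t,p)[:2]:
        m=r["pixels"].astype(np.uint8); print(t,r["score"],r["centre"],m.sum(),cv2.minAreaRect(cv2.findNonZero(m)),np.round(atz(p,r["centre"],z),1))
np.save("w1T.npy",p["T"])
E
```

```text
time: 1.28
tool_pos: [266.6, 417.4, 303.6]
tcp_rot: [3.138, 0.003, 2.781]
contact_force: [0.5, 1.1, 0.8]
grip_width: 92.0
finger_force: 0.0
time: 1.53
tool_pos: [346.0, 343.8, 300.9]
tcp_rot: [3.141, 0.002, 2.781]
contact_force: [0.9, 0.6, 0.2]
grip_width: 91.6
finger_force: 0.0
time: 1.78
tool_pos: [433.7, 289.4, 300.2]
tcp_rot: [-3.141, 0.002, 2.779]
contact_force: [-0.0, 0.6, -1.3]
grip_width: 91.8
finger_force: 0.0
time: 2.45
tool_pos: [517.1, 238.2, 300.3]
tcp_rot: [-3.141, -0.0, 1.881]
contact_force: [-0.2, 0.0, 0.5]
grip_width: 91.5
finger_force: 0.0
2.5 [516.98020907 238.18387879 300.36904341] [-3.14152375e+00 -3.95245447e-05  1.88580786e+00] [[0.95, 0.29, 0.08, 495.99], [0.31, -0.92, -0.25, 305.31], [0.0, 0.26, -0.97, 480.12], [0.0, 0.0, 0.0, 1.0]] 5
mixer 0.62 [312.7, 202.4] 11380 ((311.1438293457031, 202.84292602539062), (129.97813415527344, 92.92704772949219), 3.8140745162963867) [521.3 192.9  66. ]
plate_center 0.74 [315.6, 199.5] 11417 ((310.98272705078125, 202.74526977539062), (129.94578552246094, 93.29008483886719), 4.028263568878174) [522.9 203.3  84. ]
```

View pics/w1.png

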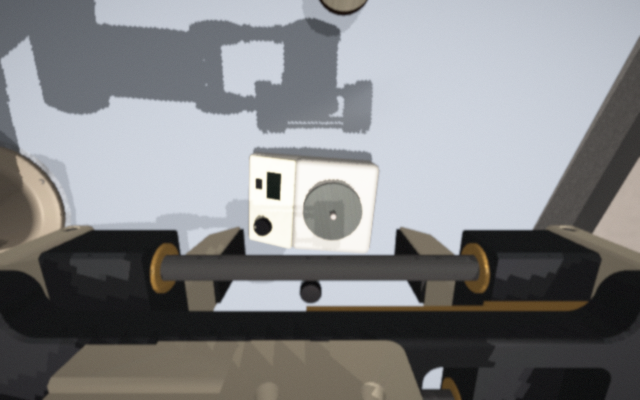

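```bash
python3 -m handwheel '-0.82 0.18 0.8 0 0 0 1;-0.82 0.18 0.8 0 0 0 1;-0.82 0.18 0.8 0 0 0 1' >/dev/null && python3 -m handwheel '0 0 0.8 0 0 0 1;0 0 0.8 0 0 0 1;0 0 0.8 0 0 0 1;0 0 0.8 0 0 0 1'
python3 - <<'E'
from h import *
p=viewer.capture("wrist"); save(p,"w2.png"); o=bot.get_obs(); print(o["time"],o["tool_pos"],o["tcp_rot"])
np.save("w2.npy",p,allow_pickle=True)
for r in viewer.cut_out("mixer",p)[:2]:
        m=r["pixels"].astype(np.uint8); print(r["score"],r["centre"],m.sum(),cv2.minAreaRect(cv2.findNonZero(m)))
im=p["frame"][60:300,180:460,::-1]
cv2.imwrite("pics/w2c.png",cv2.resize(im,None,fx=2.5,fy=2.5,interpolation=cv2.INTER_CUBIC))
E
```

```text
time: 3.18
tool_pos: [558.5, 165.8, 139.5]
tcp_rot: [-3.138, -0.001, 1.888]
contact_force: [0.0, 0.0, 1.2]
grip_width: 91.5
finger_force: 0.0
3.2333 [560.21513438 166.23155395 141.85394929] [3.14044540e+00 9.07542427e-05 1.88820424e+00]
0.86 [289.9, 161.6] 31192 ((288.4873046875, 165.1590118408203), (218.14306640625, 155.5032196044922), 4.5739216804504395)
```

View pics/w2c.png

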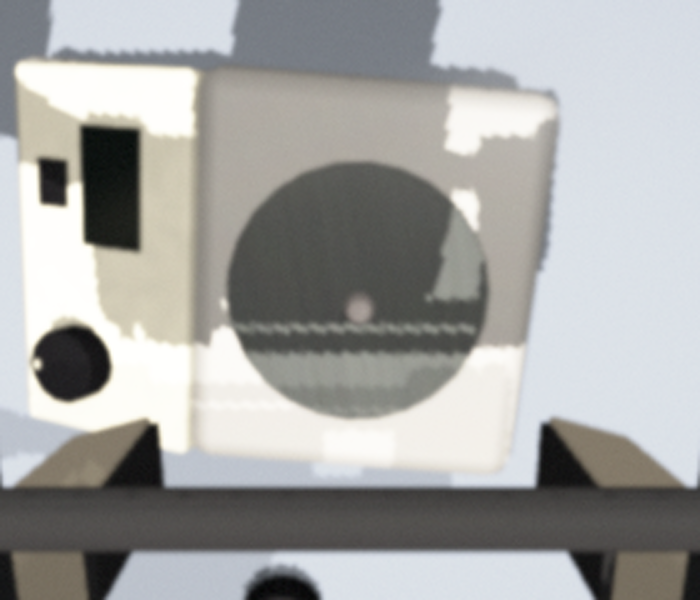

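```bash
python3 - <<'E'
from h import *
p=np.load("w2.npy",allow_pickle=True).item()
c=lambda u,v:((u+.5)/2.5-.5+180,(v+.5)/2.5-.5+60)
print("plate",atz(p,c(359,289.5),84),"pin",atz(p,c(359,307),94))
for n,a,b in [("crease",(193,450),(201,72)),("top side",(203,66),(545,93)),("bottom side",(193,455),(500,471)),("back",(503,468),(556,100))]:
    A=atz(p,c(*a),66);B=atz(p,c(*b),66); d=B-A; print(n,A[:2],B[:2],np.hypot(*d[:2]),np.degrees(np.arctan2(d[1],d[0])))
for k in range(4):
    pass
g=cv2.cvtColor(p["frame"],cv2.COLOR_RGB2GRAY)
# refine plate rim: fit circle by search on world points: gradient along radial
best=None
def samp(X): u,v=proj(p,X); return float(cv2.remap(g,np.float32([[u]]),np.float32([[v]]),cv2.INTER_LINEAR)[0,0])
pts=[]
c0=atz(p,c(359,289.5),84)
for a in np.radians(np.arange(0,360,6)):
    rs=np.arange(39,51,.5); s=np.array([samp(c0+[r*np.cos(a),r*np.sin(a),0]) for r in rs]); gr=np.diff(s)
    if gr.max()>12: i=gr.argmax(); pts.append(c0[:2]+(rs[i]+.25)*np.array([np.cos(a),np.sin(a)]))
pts=np.array(pts)
from scipy.optimize import least_squares
q=least_squares(lambda q:np.hypot(*(pts-q[:2]).T)-q[2],[*c0[:2],45],loss="soft_l1").x; print("circle",q,len(pts))
E
```

```text
plate [552.93661953 194.49635959  84.        ] pin [554.12825258 190.59916796  94.        ]
crease [512.40524798 110.93623841] [479.45150857 245.76266817] 138.79522723043826 103.73473154456266
top side [479.60258857 247.81629984] [593.09887003 275.96289187] 116.93432579312233 13.928110916289196
bottom side [512.94745029 108.89234002] [629.71362132 140.27177406] 120.90908806678188 15.042125998872308
back [630.36647444 141.83714008] [597.54102142 275.04065604] 137.188509110926 103.84361337131554
circle [553.05813972 192.21783293  44.47203737] 58
```

The plate circle centres at about (553,193) mm and the bright pin tip (crop (359,307)) at about (554.1,190.6), which is 3 mm off as expected. The mixer's yaw is about 14°. Next I'll look at the block.

```bash
python3 -m handwheel '-0.3 -0.1 -0.4 0 0 0 1;-0.98 -0.46 -0.6 0 0 0 1;-0.98 -0.46 -0.6 0 0 0 1;-0.98 -0.46 -0.6 0 0 0 1' >/dev/null && python3 -m handwheel '-0.98 -0.46 0 0 0 0 1;-0.98 -0.46 0 0 0 0 1;-0.98 -0.46 0 0 0 0 1' >/dev/null && python3 -m handwheel '-0.98 -0.46 0 0 0 0 1;-0.98 -0.46 0 0 0 0 1;-0.98 -0.46 0 0 0 0 1' >/dev/null && python3 -m handwheel '-0.98 -0.46 0.4 0 0 -0.127 1;-0.98 -0.46 0.4 0 0 -0.127 1;-0.98 -0.46 0.4 0 0 -0.127 1;-0.98 -0.46 0.4 0 0 -0.127 1;-0.98 -0.46 0.4 0 0 -0.127 1'
python3 - <<'E'
from h import *
p=viewer.capture("wrist"); save(p,"w3.png"); o=bot.get_obs(); print(o["time"],o["tool_pos"],o["tcp_rot"])
np.save("w3.npy",p,allow_pickle=True)
for r in viewer.cut_out("block_center",p)[:3]:
        m=r["pixels"].astype(np.uint8); print(r["score"],r["centre"],m.sum(),cv2.minAreaRect(cv2.findNonZero(m)),atz(p,r["centre"],50))
im=p["frame"][60:300,180:460,::-1]
cv2.imwrite("pics/w3c.png",cv2.resize(im,None,fx=2.5,fy=2.5,interpolation=cv2.INTER_CUBIC))
E
```

```text
time: 4.53
tool_pos: [506.8, -265.9, 162.3]
tcp_rot: [3.141, 0.003, 2.285]
contact_force: [0.6, 0.9, 0.2]
grip_width: 91.4
finger_force: 0.0
4.5833 [ 507.27097045 -264.65617271  162.58449361] [3.14024379 0.00339507 2.28374129]
0.84 [322.1, 165.8] 4474 ((320.0, 168.5), (83.0, 56.0), 90.0) [ 490.90230967 -241.7113003    50.        ]
0.78 [373.4, 289.4] 2089 ((379.1693115234375, 276.021728515625), (59.19293975830078, 79.12525939941406), 29.93151092529297) [ 633.76814483 -312.95790637   50.        ]
0.68 [192.9, 201.7] 4916 ((191.8113250732422, 202.83963012695312), (66.77388000488281, 87.47562408447266), 10.619654655456543) [ 410.48435351 -363.00539314   50.        ]
```

View pics/w3c.png

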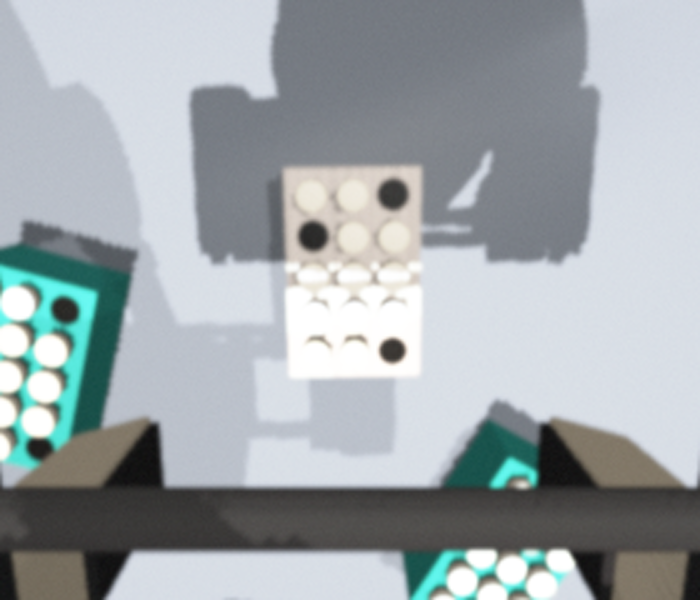

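```bash
python3 - <<'E'
from h import *
p=np.load("w3.npy",allow_pickle=True).item()
c=lambda u,v:((u+.5)/2.5-.5+180,(v+.5)/2.5-.5+60)
P=[atz(p,c(*a),50)[:2] for a in [(283,166),(422,166),(422,377),(289,378)]]
print(P); 
for i in range(4):
    d=P[(i+1)%4]-P[i]; print(np.hypot(*d),np.degrees(np.arctan2(d[1],d[0])))
C=np.mean(P,0); print(C)
o=bot.get_obs(); print(o["tool_pos"])
print(move([*C,100],2.284+0.0),move([*C,18],2.284))
E
```

```text
[array([ 442.12045892, -230.6622858 ]), array([ 484.65593444, -193.83092776]), array([ 545.04804359, -259.83903145]), array([ 501.23448885, -298.34327061])]
56.26558106968384 40.88920377782037
89.46662282579419 -47.54399337473231
58.32841513313309 -138.69033944673134
89.86202890551027 131.13466291279087
[ 493.26473145 -245.66887891]
[ 507.43263225 -263.87870686  162.63093657]
[0.2326, 0.0112, 0.6255, 0.0004, 0.0011, 0.0001] [0.2354, 0.0101, 1.4455, 0.0004, 0.0011, 0.0001]
```

```bash
python3 -m handwheel '0.235 0.01 0.3 0 0 0 1;0.235 0.01 0.7 0 0 0 1;0.235 0.01 0.7 0 0 0 1;0.235 0.01 0.7 0 0 0 1;0.235 0.01 0.7 0 0 0 1'; python3 - <<'E'
from h import *
p=viewer.capture("wrist"); o=bot.get_obs(); print(o["tool_pos"],o["tcp_rot"]); save(p,"w4.png")
print(move([493.3,-245.7,18],2.288))
E
```

```text
time: 5.05
tool_pos: [493.5, -245.8, 92.9]
tcp_rot: [3.141, 0.004, 2.286]
contact_force: [0.0, 0.5, -0.1]
grip_width: 91.8
finger_force: 0.0
[ 493.72083714 -246.19846281   93.21122622] [3.14025678 0.00477047 2.28597374]
[0.0101, -0.0009, 0.7521, 0.0004, 0.0015, -0.0006]
```

View pics/w4.png

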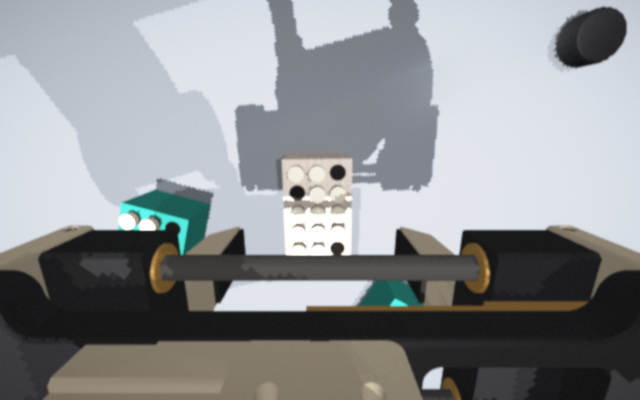

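```bash
python3 -m handwheel '0.0 0 0.3 0 0 0 1;0.0 0 0.6 0 0 0 1;0.0 0 0.75 0 0 0 1;0 0 0.75 0 0 0 1;0 0 0.75 0 0 0 1' && python3 -m handwheel '0 0 0 0 0 0 -1;0 0 0 0 0 0 -1;0 0 0 0 0 0 -1;0 0 0 0 0 0 -1;0 0 0 0 0 0 -1;0 0 0 0 0 0 -1;0 0 0 0 0 0 -1;0 0 0 0 0 0 -1'
```

```text
time: 5.52
tool_pos: [492.8, -246.1, 16.8]
tcp_rot: [3.141, 0.002, 2.285]
contact_force: [0.5, -0.2, 1.0]
grip_width: 91.9
finger_force: 0.0
time: 6.18
tool_pos: [491.7, -245.6, 15.7]
tcp_rot: [-3.142, 0.0, 2.286]
contact_force: [-1.3, -0.0, 4.2]
grip_width: 55.9
finger_force: 30.0
```

```bash
python3 -m handwheel '0 0 -0.1 0 0 0 -1;0 0 -0.3 0 0 0 -1;0 0 -0.5 0 0 0 -1;0 0 -0.7 0 0 0 -1;0 0 -0.9 0 0 0 -1;0 0 -1 0 0 0 -1;0 0 -1 0 0 0 -1' && python3 -m handwheel '0.1 0.12 -0.2 0 0 0 -1;0.3 0.35 -0.3 0 0 0 -1;0.5 0.6 -0.4 0 0 0 -1;0.72 0.83 -0.4 0 0 0 -1' && python3 -m handwheel '0.24 0.28 0 0 0 0 -1;0.48 0.56 0 0 0 0 -1;0.72 0.83 0 0 0 0 -1' >/dev/null && python3 -m handwheel '0.24 0.28 0 0 0 0 -1;0.48 0.56 0 0 0 0 -1;0.72 0.83 0 0 0 0 -1' >/dev/null && python3 -m handwheel '0.15 0.15 0 0 0 0.03 -1;0.3 0.3 0 0 0 0.06 -1;0.4 0.4 0 0 0 0.1 -1;0.5 0.5 0 0 0 0.149 -1;0.5 0.5 0 0 0 0.149 -1;0.5 0.5 0 0 0 0.149 -1;0.5 0.5 0 0 0 0.149 -1'
python3 - <<'E'
from h import *
p=viewer.capture("wrist"); o=bot.get_obs(); print(o["time"],o["tool_pos"],o["tcp_rot"],o["contact_force"],o["moment"]); np.save("w5.npy",p,allow_pickle=True)
im=p["frame"][60:300,180:460,::-1]
cv2.imwrite("pics/w5c.png",cv2.resize(im,None,fx=2.5,fy=2.5,interpolation=cv2.INTER_CUBIC))
E
```

```text
time: 6.77
tool_pos: [492.7, -246.0, 117.5]
tcp_rot: [3.14, 0.004, 2.285]
contact_force: [0.3, -0.4, -5.5]
grip_width: 55.9
finger_force: 30.0
time: 7.1
tool_pos: [507.8, -135.9, 155.8]
tcp_rot: [3.141, 0.001, 2.284]
contact_force: [0.8, -0.3, -5.6]
grip_width: 55.9
finger_force: 30.0
time: 8.18
tool_pos: [542.3, 151.3, 153.9]
tcp_rot: [-3.139, -0.0, 1.819]
contact_force: [0.6, -0.2, -5.3]
grip_width: 55.9
finger_force: 30.0
8.2333 [542.5771484  151.04827014 154.25830491] [-3.13939761e+00 -1.71080197e-04  1.81858221e+00] [-0.27267274 -0.66847241 -5.55867448] [-0.06134992  0.02287261  0.02195665]
```

View pics/w5c.png

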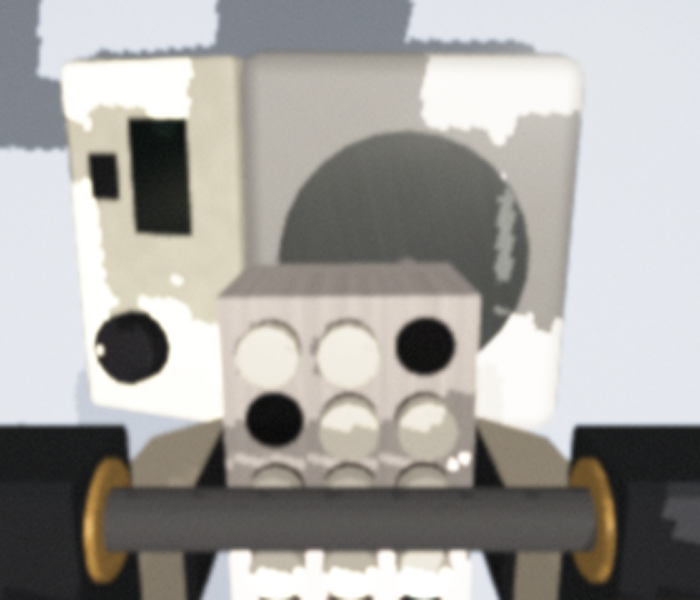

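```bash
python3 - <<'E'
from h import *
p=np.load("w5.npy",allow_pickle=True).item()
tp=np.array([542.5,151.1,154.1]); yaw=1.8186
R=Ro.from_euler("xyz",[np.pi,0,yaw]).as_matrix()
c=lambda u,v:((u+.5)/2.5-.5+180,(v+.5)/2.5-.5+60)
zt=tp[2]+33.7
for uv in [(220,297),(480,296)]: print("topcorner tool",R.T@(atz(p,c(*uv),zt)-tp))
for uv in [(241,267),(453,263)]: print("botcorner tool",R.T@(atz(p,c(*uv),zt-50)-tp))
A=lambda u,v:atz(p,c(u,v),66)
for n,a,b in [("crease",(224,400),(243,57)),("top side",(247,55),(575,55)),("right",(553,425),(582,75))]:
    d=A(*b)-A(*a); print(n,A(*a)[:2],A(*b)[:2],np.hypot(*d[:2]),np.degrees(np.arctan2(d[1],d[0])))
# w3 view: block in tool frame; w2: pin/plate tool frame
E
```

```text
topcorner tool [ 43.36510345 -27.02976687 -33.7       ]
topcorner tool [ 43.62329511  28.19771973 -33.7       ]
botcorner tool [ 42.61468006 -30.22531975  16.3       ]
botcorner tool [43.78443374 29.52459733 16.3       ]
crease [498.7322646  117.57668365] [479.384061  246.1715547] 130.04227714175423 98.55646123524582
top side [480.63218723 247.17290976] [594.1585543  275.89868025] 117.1042523121267 14.199612636756681
right [631.42978872 140.17260581] [598.77915743 270.17670408] 134.0415207686572 104.09828321451673
```

```bash
python3 -m handwheel '0.18 0.1 0 0 0 0 -1;0.359 0.203 0.1 0 0 0 -1;0.359 0.203 0.25 0 0 0 -1;0.359 0.203 0.38 0 0 0 -1;0.359 0.203 0.38 0 0 0 -1;0.359 0.203 0.38 0 0 0 -1' ; python3 - <<'E'
from h import *
for k in range(3):
    viewer.capture("scene"); o=bot.get_obs(); print(np.round(np.r_[o["tool_pos"],o["tcp_rot"],o["contact_force"]],3))
E
```

```text
time: 8.73
tool_pos: [553.5, 190.5, 116.6]
tcp_rot: [-3.139, -0.0, 1.817]
contact_force: [0.3, -0.3, -5.5]
grip_width: 56.1
finger_force: 30.0
[ 5.54288e+02  1.90672e+02  1.17613e+02 -3.14100e+00 -0.00000e+00
  1.81700e+00 -7.23000e-01  2.03000e-01 -4.30200e+00]
[554.694 190.779 118.195   3.14   -0.      1.817  -0.558  -1.39   -4.934]
[ 5.54843e+02  1.90888e+02  1.18467e+02  3.14000e+00 -0.00000e+00
  1.81700e+00 -2.33000e-01  3.61000e-01 -4.99000e+00]
```

```bash
python3 -m handwheel '0 -0.014 0.02 0 0 0 -1;0 -0.014 0.04 0 0 0 -1;0 -0.014 0.06 0 0 0 -1;0 -0.014 0.06 0 0 0 -1;0 -0.014 0.06 0 0 0 -1;0 -0.014 0.06 0 0 0 -1' && python3 -m handwheel '0 0 0.02 0 0 0 -1;0 0 0.02 0 0 0 -1;0 0 0.02 0 0 0 -1' && python3 -m handwheel '0 0 0.02 0 0 0 -1;0 0 0.02 0 0 0 -1;0 0 0.02 0 0 0 -1'
```

```text
time: 9.38
tool_pos: [552.8, 190.9, 111.5]
tcp_rot: [3.141, -0.0, 1.817]
contact_force: [-0.0, 0.5, -5.4]
grip_width: 56.2
finger_force: 30.0
time: 9.63
tool_pos: [552.7, 190.8, 109.3]
tcp_rot: [-3.141, -0.0, 1.817]
contact_force: [0.6, -0.1, -4.7]
grip_width: 55.7
finger_force: 30.0
time: 9.88
tool_pos: [552.9, 190.6, 107.3]
tcp_rot: [3.142, 0.0, 1.817]
contact_force: [1.2, -0.3, -6.1]
grip_width: 55.1
finger_force: 30.0
```

```bash
for i in 1 2; do :; done; python3 -m handwheel '0 0 0.01 0 0 0 -1;0 0 0.02 0 0 0 -1;0 0 0.02 0 0 0 -1' && python3 -m handwheel '0 0 0.01 0 0 0 -1;0 0 0.02 0 0 0 -1;0 0 0.02 0 0 0 -1'
```

```text
time: 10.13
tool_pos: [552.9, 190.6, 105.4]
tcp_rot: [3.141, 0.0, 1.817]
contact_force: [1.0, -1.3, -4.6]
grip_width: 55.8
finger_force: 30.0
time: 10.38
tool_pos: [552.9, 190.7, 103.3]
tcp_rot: [3.141, 0.0, 1.817]
contact_force: [1.6, -2.3, -4.3]
grip_width: 55.2
finger_force: 30.0
```

```bash
python3 -m handwheel '-0.006 0.002 0.01 0 0 0 -1;-0.006 0.002 0.02 0 0 0 -1;-0.006 0.002 0.02 0 0 0 -1;-0.006 0.002 0.02 0 0 0 -1' && python3 -m handwheel '0 0 0.01 0 0 0 -1;0 0 0.015 0 0 0 -1;0 0 0.015 0 0 0 -1;0 0 0.015 0 0 0 -1'
```

```text
time: 10.72
tool_pos: [553.0, 190.4, 101.2]
tcp_rot: [-3.141, -0.0, 1.817]
contact_force: [0.7, -1.9, -6.2]
grip_width: 55.9
finger_force: 30.0
time: 11.05
tool_pos: [553.0, 190.4, 99.9]
tcp_rot: [-3.141, -0.0, 1.817]
contact_force: [1.5, -0.5, -5.5]
grip_width: 55.7
finger_force: 30.0
```

```bash
python3 -m handwheel '-0.002 0.003 0.01 0 0 0 -1;-0.002 0.003 0.01 0 0 0 -1;-0.002 0.003 0.01 0 0 0 -1' && python3 -m handwheel '0 0 0.01 0 0 0 -1;0 0 0.01 0 0 0 -1;0 0 0.01 0 0 0 -1' && python3 -m handwheel '0 0 0.01 0 0 0 -1;0 0 0.01 0 0 0 -1;0 0 0.01 0 0 0 -1;0 0 0.01 0 0 0 -1'; python3 - <<'E'
from h import *
p=viewer.capture("scene"); im=p["frame"][130:260,290:460,::-1]
cv2.imwrite("pics/s2.png",cv2.resize(im,None,fx=4,fy=4,interpolation=cv2.INTER_CUBIC))
E
```

```text
time: 11.3
tool_pos: [553.2, 190.3, 99.5]
tcp_rot: [-3.141, -0.0, 1.817]
contact_force: [-3.0, -1.5, 2.4]
grip_width: 55.6
finger_force: 30.0
time: 11.55
tool_pos: [553.2, 190.3, 98.2]
tcp_rot: [-3.141, -0.0, 1.817]
contact_force: [-3.8, -1.0, 3.6]
grip_width: 55.4
finger_force: 30.0
time: 11.88
tool_pos: [553.2, 190.3, 97.1]
tcp_rot: [-3.141, -0.0, 1.817]
contact_force: [-4.4, -0.6, 4.2]
grip_width: 55.7
finger_force: 30.0
```

View pics/s2.png

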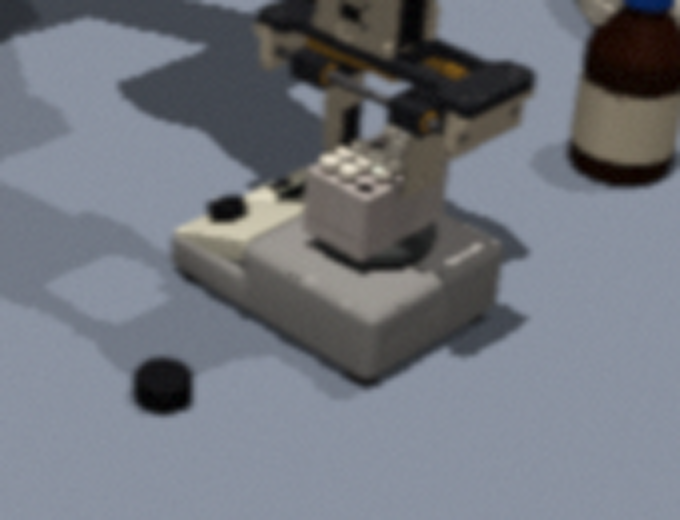

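The block is down on the plate and the spring is giving. I'll press on to the stop.

```bash
python3 -m handwheel '0 -0.003 0.01 0 0 0 -1;0 -0.003 0.01 0 0 0 -1;0 -0.003 0.01 0 0 0 -1' && python3 -m handwheel '0 -0.002 0.01 0 0 0 -1;0 -0.002 0.01 0 0 0 -1;0 -0.002 0.01 0 0 0 -1' && python3 -m handwheel '0 0 0.01 0 0 0 -1;0 0 0.01 0 0 0 -1;0 0 0.01 0 0 0 -1'
```

```text
time: 12.18
tool_pos: [553.2, 190.3, 96.2]
tcp_rot: [3.141, -0.0, 1.817]
contact_force: [-3.6, -0.6, 6.7]
grip_width: 56.1
finger_force: 30.0
time: 12.43
tool_pos: [553.2, 190.3, 95.4]
tcp_rot: [3.141, -0.0, 1.817]
contact_force: [-4.0, 0.5, 6.7]
grip_width: 55.4
finger_force: 30.0
time: 12.68
tool_pos: [553.2, 190.3, 94.7]
tcp_rot: [3.14, -0.0, 1.817]
contact_force: [-4.7, -0.7, 8.1]
grip_width: 55.5
finger_force: 30.0
```

```bash
python3 -m handwheel '0 -0.002 0.01 0 0 0 -1;0 -0.002 0.01 0 0 0 -1;0 -0.002 0.01 0 0 0 -1;0 -0.002 0.01 0 0 0 -1' && python3 -m handwheel '0 0 0.005 0 0 0 -1;0 0 0.005 0 0 0 -1;0 0 0.005 0 0 0 -1;0 0 0.005 0 0 0 -1;0 0 0.005 0 0 0 -1'
```

```text
time: 13.02
tool_pos: [553.2, 190.3, 94.7]
tcp_rot: [3.14, -0.0, 1.817]
contact_force: [-5.7, -1.3, 14.4]
grip_width: 55.9
finger_force: 30.0
time: 13.43
tool_pos: [553.2, 190.3, 94.6]
tcp_rot: [3.139, -0.0, 1.817]
contact_force: [-7.3, -1.0, 17.6]
grip_width: 55.6
finger_force: 30.0
```

```bash
python3 -m handwheel '0 -0.005 0.002 0 0 0 -1;0 -0.005 0.002 0 0 0 -1;0 -0.005 0.002 0 0 0 -1;0 -0.005 0.002 0 0 0 -1;0 -0.005 0.002 0 0 0 -1;0 -0.005 0.002 0 0 0 -1;0 -0.005 0.002 0 0 0 -1;0 -0.005 0.002 0 0 0 -1' ; python3 - <<'E'
from h import *
for k in range(12):
    p=viewer.capture("wrist"); o=bot.get_obs()
    if k%3==2: print(np.round(np.r_[o["time"],o["tool_pos"],o["tcp_rot"],o["contact_force"]],2))
save(p,"w6.png")
E
```

```text
time: 14.1
tool_pos: [553.2, 190.3, 94.7]
tcp_rot: [3.138, -0.0, 1.817]
contact_force: [-6.4, -0.9, 18.4]
grip_width: 55.5
finger_force: 30.0
[ 1.4250e+01  5.5322e+02  1.9028e+02  9.4650e+01  3.1400e+00 -0.0000e+00
  1.8200e+00 -5.5500e+00 -3.3000e-01  1.7400e+01]
[ 14.4  553.19 190.25  94.62   3.14  -0.     1.82  -5.54  -1.24  18.37]
[ 14.55 553.2  190.27  94.63   3.14  -0.     1.82  -6.12  -1.23  17.14]
[ 14.7  553.19 190.27  94.63   3.14  -0.     1.82  -6.42  -0.86  18.08]
```

View pics/w6.png

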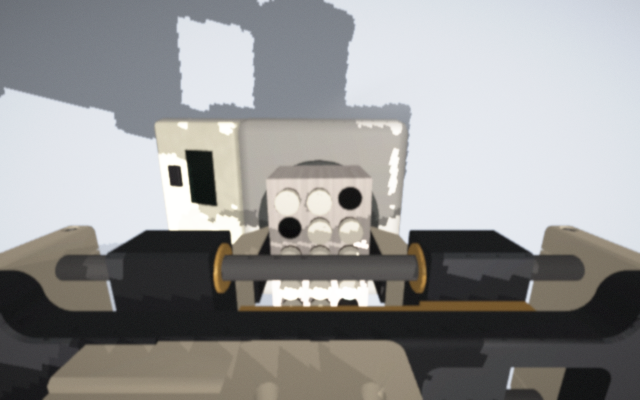

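The picture shows the block at (320,230) square to the mixer and seated over the plate. The downward force is steady at about 18 N at the hard stop, so I'm handing in.

```bash
python3 -c "
from plant import bot; print(bot.close_job())"
```

```text
the job is handed in; nothing more can be done
None
```

The vial block is seated over the drive pin, its long sides parallel to the mixer's front edge to within about 1°, and is held pressed against the plate's stop at a steady 18 N or so; the job was handed in at about 14.7 s.

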